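Switch on the bed heater unit behind its ratchet guard

ROBOT

A 6-joint arm with a two-finger parallel gripper is mounted at the origin on the work surface. World frame = base frame: x ahead of the robot, y to its left, z up, the work surface at z = 0. Lengths are in m, angles in rad, forces in N, time in s.
With the tool pointing down it reaches from about 0.275 to 0.775 m from the base axis. Payload 14.6 kg.
Tool frame: the origin (TCP) lies on the front face of the gripper's body, between the roots of the fingers; the fingertips stand 73 mm ahead of it and the grasp point (between the pads) lies 54 mm ahead of it; z points along the fingers, y is the direction in which the jaws open and shut (so a half turn about z gives the same grasp; the last joint's range is limited). The gripper opens to 85 mm and grips with 20 to 120 N. Pads are 22 mm wide; open, the fingers measure 114 mm over their backs; the gripper's body (76 mm by 85 mm) begins 54 mm behind the grasp point. The pads swing forward as they close: fully open they stand 13 mm farther back than shut.
Start: joints at [-1.499, 0.263, -0.048, 1.259, 0, 1.415], TCP at [0.118, -0.512, 0.304] pointing down, gripper open.
Joint ranges: [-2.65, 2.65], [-0.89, 1.7], [-1.18, 1.37], [-2.13, 2.11], [-1.35, 1.29], [-3.14, 3.14]. Speed limits (rad/s): [1.89, 1.89, 2.57, 2.79, 3.14, 3.14].

INTERFACE

Orientations are given as a rotation vector (axis times angle).
In Python, from cell import status, eyes, finish_job gives the robot as it stands. The module is installed in compiled form; this text tells all that it offers.
- The arm moves only by the shell command python3 -m inch 'ROWS' [FORCE]. ROWS is a JSON object of lists of equal length, an entry for each row: "turn": the turn, a rotation vector about the tool's x, y, z in degrees, a list of three; "delta_pos": the shift along the tool's x, y, z in m, a list of three; "grip": the closure in counts, from 0 (fully open) to 255 (shut). In form: {"turn": [[wx, wy, wz], ...], "delta_pos": [[tx, ty, tz], ...], "grip": [grip, ...]}. A call has 1 to 12 rows; each row is the pose to reach, as a shift and turn from the pose commanded when the call began, along the tool's axes at that moment; what a row does not reach only later rows make up. A row lasts 1/8 s, in which the tool goes at most 62.5 mm and 10.7 degrees, less where a joint would pass 70% of its speed; a pose out of reach is approached as far as the arm can. A call with a gripper value outside its range is refused whole. The fingers move at their own pace and stop on an object; FORCE is the grip in N (left out, the last holds). Time passes only in rows, so rows that repeat a pose let the fingers close. It gives the time, the measured TCP pose, the force and the opening at its end, in the units of the state.
- status.read_state(): the state, without advancing time (a new reading comes with each control period).
- eyes.get_image(name): name is "side" or "top"; returns a dict with "pixels" (420x560x3 uint8, blue, green, red), "intrinsics" (3x3 intrinsics, pixels), "dist_coeffs" ([k1, k2, p1, p2, k3] as OpenCV has them; the pictures are not rectified), "view" (4x4, takes a point from world to camera coordinates). Camera axes: x right, y up, looking along -z (the intrinsics and any distortion apply to the point x, -y, -z); pixel columns grow to the right and rows downward; lengths in m; the calibration is good to about 2 mm. A picture is of the moment at which its call begins. There is no depth.
- finish_job(): hands the job in, once; it reports no verdict.
The state is a dict: "time": time; "qpos": joint angles; "joint_vel": joint speeds; "tau": joint torques, N m; "tool_pos": TCP position; "ee_rot": TCP orientation; "wrist_force": force on the tool from outside, world axes, zero at the start; "moment": the same for the moment, N m; "opening": finger opening in m.
Only numpy, scipy, OpenCV 4.12 (cv2) and the standard library are available. Lean on these libraries where they do the work, as an engineer would, in place of code of your own. Each camera call takes 0.05 s, during which the arm holds its last target. There are 200 camera calls.

TASK

Switch on the heater power unit: raise its yellow wire guard (it has an orange T-handle) to the top notch of the ratchet and let go so the pawl holds it, then reach under the raised guard and slide the orange switch fully over to the green mark. Afterwards press the red pawl pad until the guard has come all the way down again, leaving the switch on, and do not disturb the other things on the bench.

Things in the scene. Friction and masses are not known exactly. Their poses are not given: they have to be found in the camera images.
- unit: Heater power unit, fixed; place and yaw vary. Low black box with aluminium top plate, 180 (x) x 240 (y) mm, plate 30 mm above the bench; origin at the centre of its underside, x from its front (robot side) to its rear, y to its left. Mast at x = 57 to 69, y = -35 to 50 mm, 165 mm tall; in front of it a steel rail (x = 45, y = 0) slides vertically and carries the guard.
- guard (a joint): Guard height (m): 0 = down, 0.110 = upper stop. Saw-teeth on the rail catch on the sprung pawl at 0.020, 0.040, 0.060, 0.080 and 0.100 (top notch): lift 2 to 5 mm past a notch, then it sinks back onto it and stays. Starts down. Weighs 0.3 to 0.65 kg, lifts with 5 to 12 N; with the pawl out it sinks by itself at 0.1 to 0.3 m/s.
- guard_handle (a point): Centre of the orange T-handle bar on top of the rail: 70 mm along the unit's y, 12 mm thick (x), 14 mm high, 205 mm above the bench when the guard is down; it rises with the guard. Clear beneath its ends for 33 mm when down.
- guard_front (a point): Middle of the lower edge of the guard's front wire, 59 mm above the bench when down, 159 mm on the top notch. The guard is a level grid of 6 mm yellow wires, 90 mm wide (y), reaching 80 mm back (+x) from here, open below. The switch lies under it, 6 mm behind this wire: with the guard up, reach it from the front with the tool leaning 30 to 40 degrees (pointing +x of the unit and down).
- pawl (a joint): Angle (rad) of the pawl lever: 0 = sprung into the teeth (its rest stop), grows as its red pad is pressed down; the teeth are free above about 0.33, the stop is at 0.50. It springs back when let go.
- pawl_pad (a point): Centre of the upper face of the red pawl pad, 26 (x) x 28 (y) mm, 146 mm above the bench at rest, 45 mm behind and 96 mm left of the unit's origin; it swings about a pin along x, 72 mm to its right. Pressed straight down 25 to 32 mm with 2 to 6 N it frees the teeth; keep it pressed while the guard sinks. Nothing above it or within 40 mm below it.
- switch (a joint): Travel (m) of the flush slide switch: 0 = off (at the white mark), 0.014 = fully on (at the green mark), growing to the unit's left (+y). An over-centre detent holds it at both ends: it takes about 4 to 5 N along the slide to start, and past mid-travel it is pulled home.
- switch_ridge (a point): Centre of the top of the switch's orange ridge, which moves with it: 18 mm long (x), 7 mm wide (y), standing 9 mm above the grey slide, top 42 mm above the bench, so about 12 mm above the top plate. The green dot (on) is on the left (+y), the white dot (off) on the right.
- nozzle_jar: Amber jar, 36 mm diameter, 45 mm tall, standing on the unit's top plate on its right side; origin at the centre of its underside. Leave alone.
- drill: Yellow and black cordless drill, 210 mm tall, standing on its battery; origin under the battery. Leave alone.
- spool: Blue filament spool lying flat, 170 mm diameter, 50 mm high; origin at the centre of its underside. Leave alone.
- screwdriver: Screwdriver with red handle, 190 mm long (x), 26 mm thick, lying; origin under its middle. Leave alone.
- scraper: Print scraper with black handle, 240 mm long (x), lying; origin under its middle. Leave alone.
- caliper: Caliper, 200 mm long (x), lying; origin under its middle. Leave alone.
- bracket: White printed angle bracket, 70 x 40 x 53 mm; origin under its foot. Leave alone.

How it is judged:
By the outcome, as a careful person would: the job done as asked, in the order asked, and still so for the second after the job is handed in, with the robot touching nothing.
It also fails if it takes over 58 s, if anything falls off the work surface, if the arm or the gripper's body presses on something with over 40 N, if the wrist force passes 120 N, or if a joint passes its speed limit or range.

## Working session

There is one attempt and no reset: what is moved stays moved. The work goes in short steps, Python scripts to look and compute and a shell command to move; the robot and the scene stay as the last step left them, time stands still between calls to the robot, and variables do not carry over. Pictures are saved under pics/ and viewed, about 8 in all and at most 12, crops included, and the job is handed in when it is done.

```bash
mkdir -p pics
cat > h.py <<'E'
import numpy as np, cv2
from cell import status, eyes
from scipy.optimize import least_squares
from scipy.spatial.transform import Rotation as R
def snap(n,f):
    d=eyes.get_image(n); cv2.imwrite(f'pics/{f}.png',d['pixels']); np.savez(f'pics/{f}.npz',K=d['intrinsics'],D=d['dist_coeffs'],V=d['view']); return d
def proj(f,P):
    c=np.load(f'pics/{f}.npz'); V=c['V']; P=np.atleast_2d(P); p=(V[:3,:3]@P.T).T+V[:3,3]
    q=p*[1,-1,-1]
    return cv2.projectPoints(q.reshape(-1,1,3),np.zeros(3),np.zeros(3),c['K'].astype(float),np.array(c['D'],float))[0].reshape(-1,2)
def tri(obs,x0=(.4,0,.1)):
    r=least_squares(lambda X:np.concatenate([proj(f,X)[0]-uv for f,uv in obs]),x0); return r.x,np.abs(r.fun).max()
def atz(f,uv,z):
    r=least_squares(lambda X:proj(f,[X[0],X[1],z])[0]-uv,(.4,0)); return r.x
def crop(f,x0,y0,w,h,s,o):
    im=cv2.imread(f'pics/{f}.png')[y0:y0+h,x0:x0+w]; cv2.imwrite(f'pics/{o}.png',cv2.resize(im,None,fx=s,fy=s,interpolation=cv2.INTER_CUBIC))
E
python3 - <<'E'
from h import *
print(status.read_state())
a=snap('side','s0');b=snap('top','t0')
for d in(a,b):
    V=np.array(d['view']);print(-V[:3,:3].T@V[:3,3],V[2,:3])
cv2.imwrite('pics/both.png',cv2.resize(np.vstack([a['pixels'],b['pixels']]),None,fx=.71,fy=.71,interpolation=cv2.INTER_AREA))
E
```

```text
{'time': 0.0, 'qpos': array([-1.49933040e+00,  2.63539426e-01, -4.89770384e-02,  1.25940797e+00,
        8.40250247e-06,  1.41550631e+00]), 'joint_vel': array([ 0.00167616, -0.00145262, -0.00072887,  0.00056888, -0.00150948,
       -0.0001426 ]), 'tau': array([ 3.50902919e-03, -6.37611437e+01,  3.84567225e+01,  1.36847011e-02,
        2.23920388e-04,  1.39541959e-05]), 'tool_pos': array([ 0.1180155 , -0.51134249,  0.30340179]), 'ee_rot': array([-3.12030284e+00, -3.55297312e-01, -8.74032968e-05]), 'wrist_force': array([ 0.25421606, -0.35352904, -0.36280875]), 'moment': array([0.01315256, 0.00156276, 0.00932556]), 'opening': 0.08546934743044779}
[-0.1402997   1.02514653  1.32724135] [-0.36151912  0.61968548  0.69663035]
[ 0.20143196 -0.01179105  1.52015977] [-0.1915026  0.0071857  0.9814658]
```

View pics/both.png

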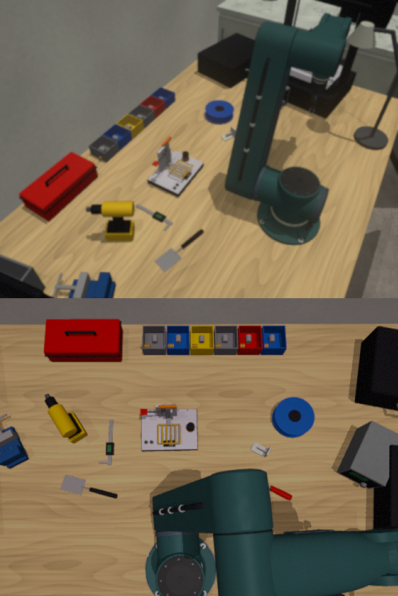

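The side view (above) shows the unit near (248,242) px and the top view near (238,184) px. The drill and caliper are to its left, and the spool and bracket to its right. Next I'll enlarge both.

Run:
```python
from h import *
crop('t0',185,135,110,80,7,'t0c'); crop('s0',200,180,100,100,6,'s0c')
```

```text
(no output)
```

View pics/t0c.png

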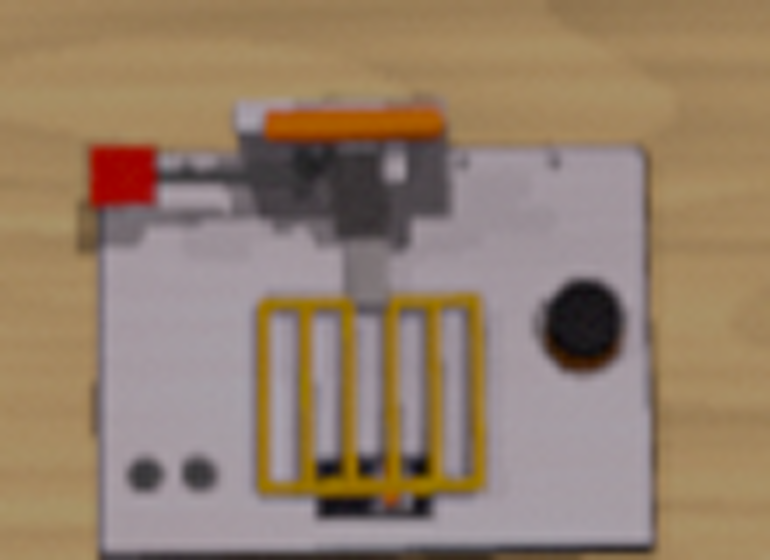

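View pics/s0c.png

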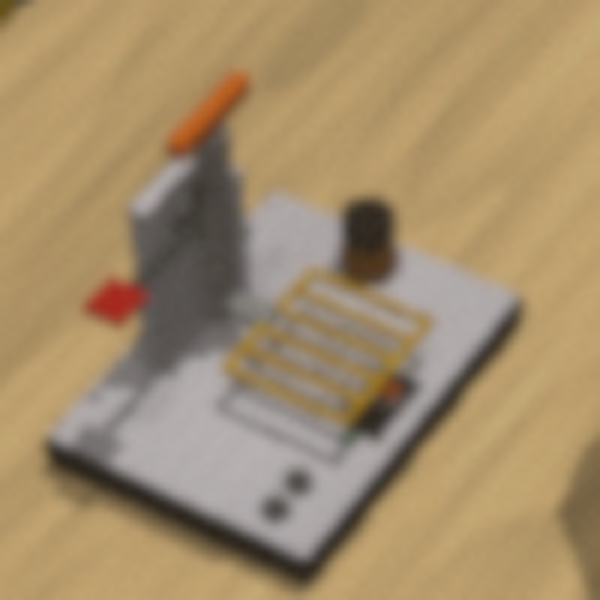

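Key pixels. Top crop: handle (355,123), pad (123,176), guard front wire (371,489), ridge (393,497), plate corners front-left (100,550) and front-right (653,545). Side crop: handle (209,112), pad (118,300), front wire (389,368), ridge (395,388). I'll triangulate these and fit the unit's pose.

```bash
cat > fit.py <<'E'
from h import *
T=lambda u,v:np.array([185+(u+.5)/7-.5,135+(v+.5)/7-.5]); S=lambda u,v:np.array([200+(u+.5)/6-.5,180+(v+.5)/6-.5])
pts={'handle':((.045,0,.205),(355,123),(209,112)),'pad':((.045,.096,.146),(123,176),(118,300)),
'gfront':(None,(371,489),(389,368)),'ridge':(None,(393,497),(395,388)),
'FL':((-.09,.12,.03),(100,550),(303,568)),'FR':((-.09,-.12,.03),(653,545),(520,303)),'RR':((.09,-.12,.03),(645,148),(275,193)),'RL':((.09,.12,.03),None,(55,448))}
obs=[]
for k,(m,t,s) in pts.items():
    if t and s: print(k,*[np.round(v,4) for v in tri([('t0',T(*t)),('s0',S(*s))])])
    if m:
        if t: obs.append((m,'t0',T(*t)))
        if s: obs.append((m,'s0',S(*s)))
def W(p,m):
    c,s=np.cos(p[2]),np.sin(p[2]); m=np.array(m,float); return np.array([p[0]+c*m[0]-s*m[1],p[1]+s*m[0]+c*m[1],m[2]])
f=lambda p:np.concatenate([proj(c,W(p,m))[0]-uv for m,c,uv in obs])
r=least_squares(f,(.5,0,0),loss='soft_l1'); print(r.x,np.degrees(r.x[2])); print(np.round(f(r.x).reshape(-1,2),1).tolist())
np.save('unit.npy',r.x)
E
python3 fit.py
```

```text
handle [0.6171 0.0479 0.2063] 0.0544
pad [0.6146 0.1439 0.144 ] 0.1732
gfront [0.5025 0.047  0.0643] 0.0166
ridge [0.5042 0.0386 0.0387] 0.004
FL [0.4847 0.1649 0.0208] 0.1485
FR [ 0.4864 -0.0727  0.0209] 0.0105
RR [ 0.6628 -0.0712  0.0244] 0.0952
[0.57125163 0.04826782 0.01134005] 0.6497372617012713
[[-0.3, 0.5], [0.0, 0.5], [-0.3, -0.2], [-0.5, -0.4], [-1.1, 1.2], [0.6, -0.7], [0.1, 0.7], [1.0, -1.4], [-0.1, -0.4], [-0.2, -1.0], [-2.3, -2.0]]
```

```bash
cat > go.py <<'E'
# go.py x y z yaw lean [g]: world target of the TCP (or fingertip if 't'), yaw of tool x in deg, lean deg about tool y
import sys
from h import *
def go(x,y,z,yaw,lean=0,tip=0):
    s=status.read_state(); R0=R.from_rotvec(s['ee_rot'])
    Rt=R.from_euler('z',yaw,degrees=True)*R.from_euler('x',180,degrees=True)*R.from_euler('y',lean,degrees=True)
    p=np.array([x,y,z])-Rt.apply([0,0,tip])
    print('zdir',np.round(Rt.apply([0,0,1]),3),'tcp',np.round(p,4),'delta',np.round(R0.inv().apply(p-s['tool_pos']),4).tolist(),'turn',np.round(np.degrees((R0.inv()*Rt).as_rotvec()),1).tolist(),'t',round(s['time'],2),'F',np.round(s['wrist_force'],1),'q',np.round(s['qpos'],2))
go(*map(float,sys.argv[1:]))
E
python3 go.py .617 .048 .35 90.8
```

```text
zdir [ 0.  0. -1.] tcp [0.617 0.048 0.35 ] delta [0.612, -0.4329, -0.046] turn [-0.0, -0.0, -77.8] t 0.1 F [ 0.4 -0.6 -0.1] q [-1.5   0.26 -0.05  1.26  0.    1.42]
```

```bash
python3 -m inch '{"turn":[[0,0,0],[0,0,-10],[0,0,-20],[0,0,-30],[0,0,-40],[0,0,-50],[0,0,-60],[0,0,-70],[0,0,-77.8],[0,0,-77.8],[0,0,-77.8],[0,0,-77.8]],"delta_pos":[[0.03,-0.02,-0.04],[0.08,-0.057,-0.046],[0.13,-0.092,-0.046],[0.18,-0.127,-0.046],[0.23,-0.163,-0.046],[0.28,-0.198,-0.046],[0.33,-0.234,-0.046],[0.38,-0.269,-0.046],[0.43,-0.305,-0.046],[0.48,-0.34,-0.046],[0.53,-0.375,-0.046],[0.58,-0.41,-0.046]],"grip":[110,110,110,110,110,110,110,110,110,110,110,110]}' 40; python3 go.py .617 .048 .30 90.8
```

```text
time: 1.6
tool_pos: [0.592, 0.0203, 0.3496]
ee_rot: [-2.206, -2.237, 0.0]
wrist_force: [0.7, -1.7, 0.5]
opening: 0.0487
zdir [ 0.  0. -1.] tcp [0.617 0.048 0.3  ] delta [0.0274, 0.0254, 0.0496] turn [-0.0, 0.0, 0.0] t 1.6 F [ 0.7 -1.7  0.5] q [-0.1   0.38  0.24  1.44 -0.    1.45]
```

```bash
python3 -m inch '{"turn":[[0,0,0],[0,0,0],[0,0,0],[0,0,0]],"delta_pos":[[0.0274,0.0254,0],[0.0274,0.0254,0.03],[0.0274,0.0254,0.0496],[0.0274,0.0254,0.0496]],"grip":[110,110,110,110]}'
python3 - <<'E'
from h import *
snap('side','s1');snap('top','t1')
crop('s1',195,135,100,120,5,'a');crop('t1',185,110,110,120,5,'b')
a,b=cv2.imread('pics/a.png'),cv2.imread('pics/b.png');cv2.imwrite('pics/v1.png',cv2.resize(np.hstack([a,b]),None,fx=.74,fy=.74))
E
```

```text
time: 2.1
tool_pos: [0.6155, 0.0462, 0.2989]
ee_rot: [-2.204, -2.235, 0.003]
wrist_force: [0.5, -0.6, 0.2]
opening: 0.0484
```

View pics/v1.png

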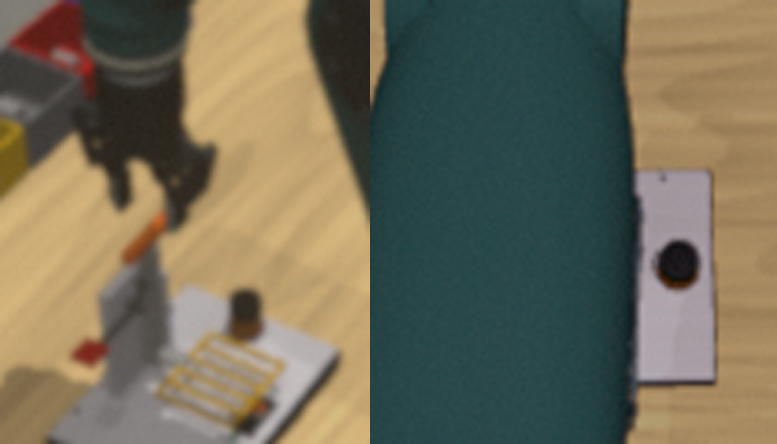

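In the side crop, the open fingertips at (122,205) and (177,222) straddle the orange bar, which is centred at (145,238). The top view is hidden by the arm. I'll descend and grip.

```bash
python3 -m inch '{"turn":[[0,0,0],[0,0,0],[0,0,0],[0,0,0],[0,0,0],[0,0,0],[0,0,0],[0,0,0],[0,0,0],[0,0,0]],"delta_pos":[[0.001,0.001,0.015],[0.001,0.001,0.03],[0.001,0.001,0.039],[0.001,0.001,0.039],[0.001,0.001,0.039],[0.001,0.001,0.039],[0.001,0.001,0.039],[0.001,0.001,0.039],[0.001,0.001,0.039],[0.001,0.001,0.039]],"grip":[110,110,110,110,255,255,255,255,255,255]}' 40; python3 go.py .617 .048 .365 90.8
```

```text
time: 3.45
tool_pos: [0.6178, 0.0471, 0.262]
ee_rot: [2.205, 2.236, 0.003]
wrist_force: [5.8, 1.0, 2.5]
opening: 0.0114
zdir [ 0.  0. -1.] tcp [0.617 0.048 0.365] delta [0.0009, -0.0005, -0.103] turn [0.1, 0.0, -0.0] t 3.45 F [5.8 1.  2.5] q [-0.06  0.44  0.11  1.24  0.    1.5 ]
```

```bash
python3 -m inch '{"turn":[[0,0,0],[0,0,0],[0,0,0],[0,0,0],[0,0,0],[0,0,0],[0,0,0],[0,0,0],[0,0,0]],"delta_pos":[[0,0,-0.015],[0,0,-0.03],[0,0,-0.045],[0,0,-0.06],[0,0,-0.075],[0,0,-0.09],[0,0,-0.104],[0,0,-0.104],[0,0,-0.104]],"grip":[255,255,255,255,255,255,255,255,255]}' 40
python3 - <<'E'
from h import *
snap('side','s2');crop('s2',190,110,110,140,4,'v2')
for z in (.102,.104): print(proj('s2',[[.617,.048,.205+z]]))
E
```

```text
time: 4.58
tool_pos: [0.6178, 0.0471, 0.3652]
ee_rot: [2.205, 2.236, 0.002]
wrist_force: [9.2, -0.1, -4.7]
opening: 0.0117
[[232.6690082  174.63673576]]
[[232.63360185 174.14640428]]
```

View pics/v2.png

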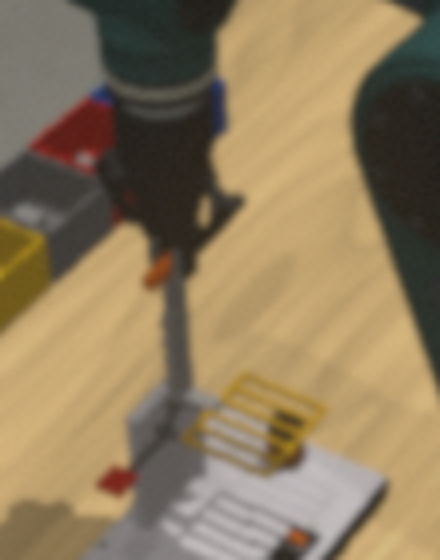

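The guard is up about 103 mm: handle at (160,270) and red pad at (117,480) in the crop. I'll release it and back off upwards.

```bash
python3 -m inch '{"turn":[[0,0,0],[0,0,0],[0,0,0],[0,0,0],[0,0,0],[0,0,0],[0,0,0],[0,0,0]],"delta_pos":[[0,0,0],[0,0,0],[0,0,0],[0,0,0],[0,0,-0.02],[0,0,-0.05],[0,0,-0.05],[0,0,-0.05]],"grip":[110,110,110,110,110,110,110,110]}' 40; python3 go.py .38 .048 .30 180.8
```

```text
time: 5.62
tool_pos: [0.617, 0.0471, 0.4147]
ee_rot: [-2.206, -2.236, 0.0]
wrist_force: [0.3, 0.7, 0.0]
opening: 0.0485
zdir [-0.  0. -1.] tcp [0.38  0.048 0.3  ] delta [0.0042, -0.2369, 0.1148] turn [-0.0, -0.0, -90.0] t 5.62 F [0.3 0.7 0. ] q [-0.06  0.44  0.53  1.66  0.    1.5 ]
```

```bash
python3 -m inch '{"turn":[[0,0,0],[0,0,-10],[0,0,-20],[0,0,-30],[0,0,-40],[0,0,-50],[0,0,-60],[0,0,-70],[0,0,-80],[0,0,-90],[0,0,-90]],"delta_pos":[[0,-0.02,0],[0,-0.05,0],[0,-0.09,0],[0,-0.13,0],[0,-0.17,0],[0,-0.21,0],[0,-0.237,0],[0,-0.237,0],[0,-0.237,0.02],[0,-0.237,0.04],[0,-0.237,0.04]],"grip":[110,110,110,110,150,150,150,150,150,150,150]}' 40; python3 go.py .42 .04 .15 180.8 -35 .073;python3 go.py .42 .04 .15 180.8 35 .073
python3 - <<'E'
from h import *
snap('side','s3');snap('top','t3');crop('s3',205,170,100,110,4,'a');crop('t3',185,120,110,110,4,'b')
a,b=cv2.imread('pics/a.png'),cv2.imread('pics/b.png');cv2.imwrite('pics/v3.png',cv2.resize(np.hstack([a,b]),None,fx=.95,fy=.95))
E
```

```text
time: 7.0
tool_pos: [0.3792, 0.0439, 0.374]
ee_rot: [0.02, -3.139, -0.0]
wrist_force: [0.6, 0.5, -0.5]
opening: 0.035
zdir [ 0.574  0.008 -0.819] tcp [0.3781 0.0394 0.2098] delta [0.0006, -0.0045, 0.1642] turn [-0.0, -35.2, -0.1] t 7.0 F [ 0.6  0.5 -0.5] q [-0.1   0.   -0.17  1.4   0.   -0.11]
zdir [-0.574 -0.008 -0.819] tcp [0.4619 0.0406 0.2098] delta [-0.0831, -0.0045, 0.1639] turn [0.0, 34.8, -0.1] t 7.0 F [ 0.6  0.5 -0.5] q [-0.1   0.   -0.17  1.4   0.   -0.11]
```

View pics/v3.png

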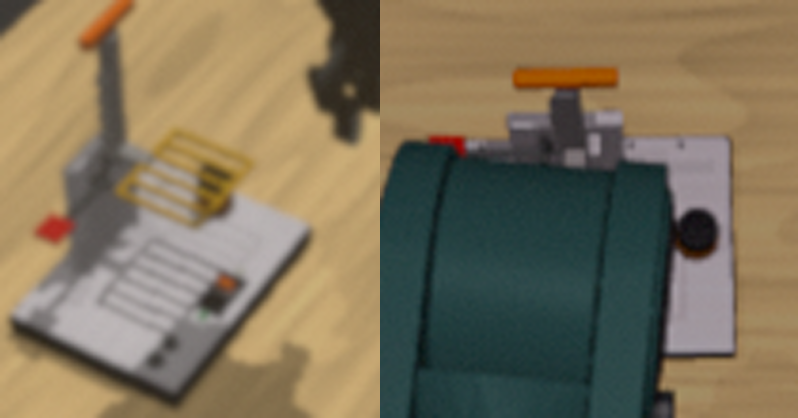

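The handle at (106,22) in the crop is at full-image row 175.3, against a predicted 175.1 for the 0.100 notch, so the pawl is holding. The ridge is visible at (227,284) in the side crop and the green dot at (205,315).

```bash
python3 - <<'E'
from h import *
im=cv2.imread('pics/s3.png').astype(int); sub=im[230:260,250:280]
b,g,r=sub[...,0],sub[...,1],sub[...,2]; m=(r-b>50)&(r-g>35); v,u=np.nonzero(m); w=(r-b)[m]
uv=np.array([250+(u*w).sum()/w.sum(),230+(v*w).sum()/w.sum()]); print(uv,m.sum(),u.min()+250,u.max()+250,v.min()+230,v.max()+230)
for z in(.036,.039,.042): print(z,atz('s3',uv,z))
print('handle', atz('s3',(232.4,175.3),.305))
o=np.load('unit.npy')
print('green dot', atz('s3',(205+205/3.8-.5,170+315/3.8-.5),.03))
E
python3 go.py .46 .04 .12 180.8 -35 .073
```

```text
[264.04942966 243.98764259] 13 262 266 243 245
0.036 [0.5102269  0.03795005]
0.039 [0.5087155  0.04024365]
0.042 [0.50720411 0.04253725]
handle [0.61732025 0.04920682]
green dot [0.50857392 0.07623847]
zdir [ 0.574  0.008 -0.819] tcp [0.4181 0.0394 0.1798] delta [-0.0383, -0.0048, 0.1957] turn [-0.1, -35.0, -0.2] t 7.1 F [0.4 0.1 0.6] q [-0.1   0.   -0.17  1.4  -0.   -0.11]
```

```bash
python3 go.py .43 .04 .12 180.8 -35 .073; python3 go.py .46 .04 .065 180.8 -35 .073; python3 go.py .517 .04 .06 180.8 -35 .073
```

```text
zdir [ 0.574  0.008 -0.819] tcp [0.3881 0.0394 0.1798] delta [-0.0083, -0.0045, 0.1957] turn [-0.1, -35.0, -0.2] t 7.1 F [0.4 0.1 0.6] q [-0.1   0.   -0.17  1.4  -0.   -0.11]
zdir [ 0.574  0.008 -0.819] tcp [0.4181 0.0394 0.1248] delta [-0.0383, -0.0048, 0.2507] turn [-0.1, -35.0, -0.2] t 7.1 F [0.4 0.1 0.6] q [-0.1   0.   -0.17  1.4  -0.   -0.11]
zdir [ 0.574  0.008 -0.819] tcp [0.4751 0.0394 0.1198] delta [-0.0953, -0.0054, 0.2556] turn [-0.1, -35.0, -0.2] t 7.1 F [0.4 0.1 0.6] q [-0.1   0.   -0.17  1.4  -0.   -0.11]
```

```bash
python3 -m inch '{"turn":[[0,0,0],[0,-9,0],[0,-18,0],[0,-27,0],[0,-35,0],[0,-35,0],[0,-35,0],[0,-35,0],[0,-35,0],[0,-35,0],[0,-35,0]],"delta_pos":[[0,-0.0045,0.05],[0,-0.0045,0.1],[0,-0.0045,0.14],[-0.008,-0.0045,0.17],[-0.008,-0.0045,0.196],[-0.02,-0.0048,0.22],[-0.038,-0.005,0.25],[-0.06,-0.005,0.253],[-0.08,-0.0052,0.2556],[-0.0953,-0.0054,0.2556],[-0.0953,-0.0054,0.2556]],"grip":[150,150,150,150,150,150,150,150,150,150,150]}' 40
python3 - <<'E'
from h import *
snap('side','s4');crop('s4',215,185,90,80,8,'v4')
s=status.read_state();Rt=R.from_rotvec(s['ee_rot']);print(s['tool_pos']+Rt.apply([0,0,.073]),Rt.apply([0,0,1]))
E
python3 go.py .517 .04 .0415 180.8 -35 .073
```

```text
time: 8.48
tool_pos: [0.4768, 0.0397, 0.1205]
ee_rot: [-0.017, 2.529, 0.006]
wrist_force: [-1.2, -0.3, 0.3]
opening: 0.0355
[0.51761396 0.04036438 0.06044598] [ 0.57406146  0.00799336 -0.81877319]
zdir [ 0.574  0.008 -0.819] tcp [0.4751 0.0394 0.1013] delta [0.0113, -0.0004, 0.0152] turn [-0.0, 0.0, -0.0] t 8.53 F [ 0.1 -0.5  0.2] q [-0.12  0.15 -1.05 -0.23  0.08 -0.11]
```

View pics/v4.png

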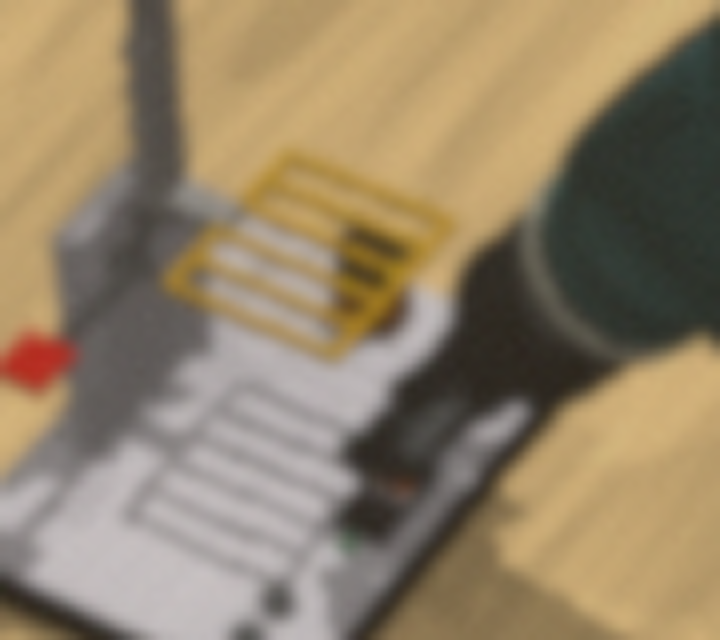

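The guard wires sit well clear of the wrist. The ridge's visible part is at (402,482) and the near finger's tip at about (360,450) in the crop. I'll check the tip against its predicted projection before descending.

Run:
```python
from h import *
s=status.read_state();Rt=R.from_rotvec(s['ee_rot'])
for n,v in dict(tipc=[0,0,.073],Lin_f=[-.011,.018,.073],Lin_b=[.011,.018,.073],Lout_f=[-.011,.032,.073],Lout_b=[.011,.032,.073],Lout_b60=[.011,.032,.066],Lout_f60=[-.011,.032,.066]).items():
    p=s['tool_pos']+Rt.apply(v); print(n,np.round(p,4),np.round((proj('s4',p)[0]-[215,185]+.5)*8))
for p in [(.5,.036,.042),(.518,.036,.042),(.5,.043,.042),(.518,.043,.042),(.5,.043,.033),(.518,.043,.033)]: print(p,np.round((proj('s4',p)[0]-[215,185]+.5)*8))
```

```text
tipc [0.5176 0.0404 0.0604] [378. 434.]
Lin_f [0.5264 0.0585 0.0668] [337. 443.]
Lin_b [0.5084 0.0582 0.0541] [374. 479.]
Lout_f [0.5262 0.0725 0.0668] [320. 463.]
Lout_b [0.5082 0.0722 0.0541] [356. 500.]
Lout_b60 [0.5042 0.0722 0.0599] [364. 494.]
Lout_f60 [0.5222 0.0724 0.0725] [327. 458.]
(0.5, 0.036, 0.042) [419. 473.]
(0.518, 0.036, 0.042) [383. 457.]
(0.5, 0.043, 0.042) [410. 483.]
(0.518, 0.043, 0.042) [375. 467.]
(0.5, 0.043, 0.033) [410. 497.]
(0.518, 0.043, 0.033) [375. 481.]
```

```bash
python3 -m inch '{"turn":[[0,0,0],[0,0,0],[0,0,0],[0,0,0],[0,0,0],[0,0,0],[0,0,0],[0,0,0],[0,0,0],[0,0,0]],"delta_pos":[[0.006,0,0.008],[0.0113,0,0.0155],[0.0113,0,0.0155],[0.0113,0,0.0155],[0.0113,0,0.0155],[0.0113,0,0.0155],[0.0113,0,0.0155],[0.0113,0,0.0155],[0.0113,0,0.0155],[0.0113,0,0.0155]],"grip":[150,150,150,255,255,255,255,255,255,255]}' 20
python3 - <<'E'
from h import *
s=status.read_state();Rt=R.from_rotvec(s['ee_rot']);print(s['tool_pos']+Rt.apply([0,0,.073]),s['opening'],s['wrist_force'])
E
```

```text
time: 9.78
tool_pos: [0.4751, 0.0395, 0.101]
ee_rot: [-0.017, 2.53, 0.005]
wrist_force: [-5.2, -3.1, 8.2]
opening: 0.0057
[0.51701639 0.0400316  0.04120162] 0.005718225215435361 [-5.23700331 -3.05143248  8.23173682]
```

```bash
python3 -m inch '{"turn":[[0,0,0],[0,0,0],[0,0,0],[0,0,0],[0,0,0],[0,0,0]],"delta_pos":[[0,0,-0.001],[0,0.004,-0.001],[0,0.008,-0.001],[0,0.012,-0.001],[0,0.015,-0.001],[0,0.015,-0.001]],"grip":[255,255,255,255,255,255]}' 20
```

```text
time: 10.52
tool_pos: [0.4746, 0.0539, 0.1014]
ee_rot: [-0.016, 2.531, 0.001]
wrist_force: [4.6, -11.2, -6.8]
opening: 0.0057
```

```bash
python3 -m inch '{"turn":[[0,0,0],[0,0,0],[0,0,0],[0,0,0],[0,0,0],[0,0,0],[0,0,0]],"delta_pos":[[0,-0.001,0],[0,-0.001,0],[0,-0.001,0],[0,-0.001,-0.02],[0.03,-0.001,-0.041],[0.07,-0.001,-0.07],[0.082,-0.001,-0.078]],"grip":[180,150,150,150,150,150,150]}' 20;  python3 - <<'E'
from h import *
snap('side','s5');crop('s5',215,165,90,100,6,'v5')
im=cv2.imread('pics/s5.png').astype(int); sub=im[230:262,245:280]
b,g,r=sub[...,0],sub[...,1],sub[...,2]; m=(r-b>50)&(r-g>35); v,u=np.nonzero(m); w=(r-b)[m]
uv=np.array([245+(u*w).sum()/w.sum(),230+(v*w).sum()/w.sum()]); print(uv,m.sum(),atz('s5',uv,.039))
E
```

```text
time: 11.4
tool_pos: [0.3745, 0.0541, 0.1381]
ee_rot: [-0.018, 2.552, 0.005]
wrist_force: [0.7, 0.2, -0.5]
opening: 0.0351
[261.99055968 246.4807822 ] 18 [0.50848355 0.0537322 ]
```

View pics/v5.png

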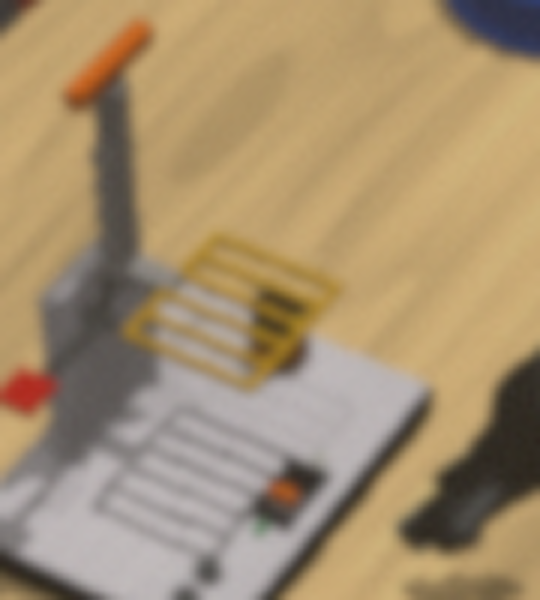

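The ridge moved from y=0.040 to 0.054. It is now at (285,490) in the crop, beside the green dot at (262,525), and the guard is still up. Next is the pawl pad.

```bash
python3 go.py .42 .148 .26 180.8; python3 go.py .6145 .148 .24 180.8
```

```text
zdir [-0.  0. -1.] tcp [0.42  0.148 0.26 ] delta [-0.1074, 0.093, -0.075] turn [-0.0, 33.7, 0.0] t 11.45 F [-1.4 -0.7 -1.6] q [-0.11 -0.07 -1.18 -0.12  0.07 -0.11]
zdir [-0.  0. -1.] tcp [0.6145 0.148  0.24  ] delta [-0.258, 0.0903, 0.0497] turn [-0.0, 33.7, 0.0] t 11.45 F [-1.4 -0.7 -1.6] q [-0.11 -0.07 -1.18 -0.12  0.07 -0.11]
```

```bash
python3 -m inch '{"turn":[[0,0,0],[0,9,0],[0,18,0],[0,27,0],[0,33.7,0],[0,33.7,0],[0,33.7,0],[0,33.7,0],[0,33.7,0],[0,33.7,0],[0,33.7,0]],"delta_pos":[[-0.03,0.03,-0.03],[-0.06,0.06,-0.05],[-0.09,0.08,-0.065],[-0.107,0.093,-0.075],[-0.107,0.093,-0.075],[-0.14,0.0923,-0.046],[-0.18,0.0915,-0.014],[-0.22,0.091,0.019],[-0.258,0.0903,0.0497],[-0.258,0.0903,0.0497],[-0.258,0.0903,0.0497]],"grip":[255,255,255,255,255,255,255,255,255,255,255]}' 40
python3 - <<'E'
from h import *
snap('side','s6');crop('s6',195,155,100,100,6,'v6')
s=status.read_state();p=s['tool_pos']+R.from_rotvec(s['ee_rot']).apply([0,0,.073])
print(p,(proj('s6',[p,[.6145,.144,.145]])-[195,155]+.5)*6)
E
python3 go.py .6145 .148 .190 180.8
```

```text
time: 12.82
tool_pos: [0.616, 0.1478, 0.2381]
ee_rot: [0.021, -3.141, 0.001]
wrist_force: [0.3, -0.5, 0.4]
opening: 0.0
[0.61554765 0.14777215 0.1656174 ] [[138.72246989 425.8991746 ]
 [147.34760752 449.08848339]]
zdir [-0.  0. -1.] tcp [0.6145 0.148  0.19  ] delta [0.0011, 0.0002, 0.0486] turn [-0.0, -0.0, -0.0] t 12.88 F [-0.9  1.5 -0.5] q [ 0.11  0.47  0.1   1.2  -0.    0.09]
```

View pics/v6.png

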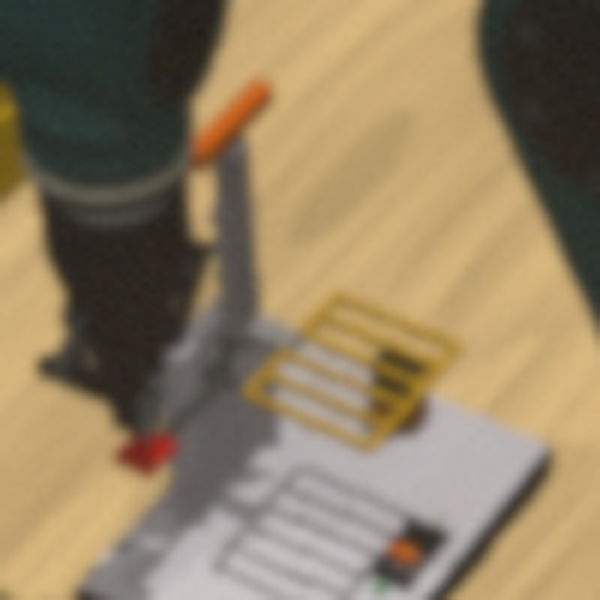

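The shut fingertips are right above the red pad, at about (135,430) against (148,452) in the crop. The wrist sleeve is fairly close to the handle end, near (192,160), so I'll lean the tool 10° outward about its tip and then press.

```bash
python3 -m inch '{"turn":[[5,0,0],[10,0,0],[10,0,0],[10,0,0],[10,0,0],[10,0,0],[10,0,0],[10,0,0]],"delta_pos":[[0.001,0.006,0],[0.001,0.012,0],[0.001,0.012,0.01],[0.001,0.012,0.02],[0.001,0.012,0.03],[0.001,0.012,0.04],[0.001,0.012,0.051],[0.001,0.012,0.051]],"grip":[255,255,255,255,255,255,255,255]}' 40
```

```text
time: 13.88
tool_pos: [0.615, 0.1595, 0.1871]
ee_rot: [-0.021, 3.129, -0.274]
wrist_force: [0.1, 2.3, 2.4]
opening: 0.0001
```

```bash
python3 -m inch '{"turn":[[0,0,0],[0,0,0],[0,0,0],[0,0,0],[0,0,0],[0,0,0],[0,0,0],[0,0,0],[0,0,0],[0,0,0],[0,0,0],[0,0,0]],"delta_pos":[[0,0,0],[0,0,0],[0,0,0],[0,0,0],[0,0,0],[0,0,0],[0,0,0],[0,0,0],[0,0,0],[0,0,0],[0,0,0],[0,0,0]],"grip":[255,255,255,255,255,255,255,255,255,255,255,255]}';python3 - <<'E'
from h import *
snap('side','s7');crop('s7',195,155,100,100,6,'v7')
E
```

```text
time: 15.38
tool_pos: [0.6151, 0.1596, 0.1879]
ee_rot: [-0.021, 3.128, -0.274]
wrist_force: [-0.8, 2.6, 1.7]
opening: 0.0
```

View pics/v7.png

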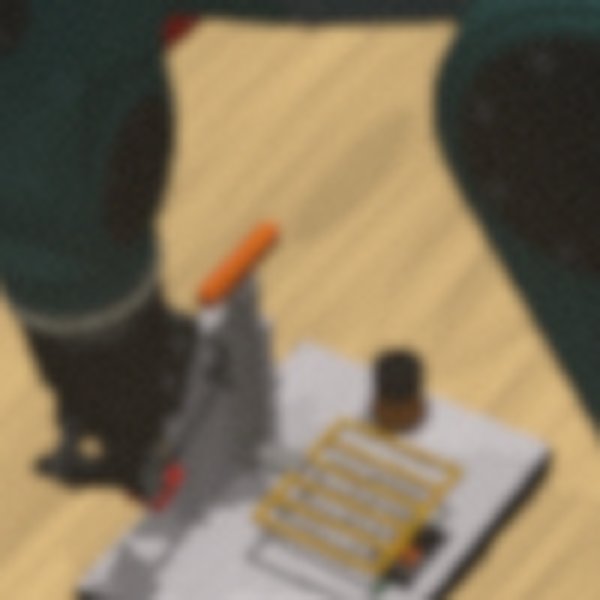

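The guard is down: handle at (238,262) in the crop is the same full-image pixel as at the start, and the switch is still at the green mark. I'll retreat along the tool axis.

```bash
python3 -m inch '{"turn":[[0,0,0],[0,0,0],[0,0,0],[0,0,0],[0,0,0],[0,0,0],[0,0,0],[0,0,0],[0,0,0],[0,0,0],[0,0,0],[0,0,0]],"delta_pos":[[0,0,-0.01],[0,0,-0.02],[0,0,-0.03],[0,0,-0.05],[0,0,-0.08],[0,0,-0.11],[0.03,0,-0.14],[0.08,0,-0.14],[0.13,0,-0.14],[0.18,0,-0.14],[0.22,0,-0.14],[0.22,0,-0.14]],"grip":[255,255,255,255,255,255,255,255,255,255,255,255]}';python3 - <<'E'
from h import *
snap('side','s8');snap('top','t8');crop('s8',200,180,100,100,5,'a')
a=cv2.imread('pics/a.png');b=cv2.resize(cv2.imread('pics/s8.png'),(280,210));c=cv2.resize(cv2.imread('pics/t8.png'),(280,210))
cv2.imwrite('pics/v8.png',np.hstack([a,cv2.copyMakeBorder(np.vstack([b,c]),0,80,0,0,0)]))
im=cv2.imread('pics/s8.png').astype(int); sub=im[230:262,245:280]
b,g,r=sub[...,0],sub[...,1],sub[...,2]; m=(r-b>50)&(r-g>35); v,u=np.nonzero(m); print(u.mean()+245,v.mean()+230,m.sum())
d=np.abs(im-cv2.imread('pics/s0.png')).max(2); print((d[:,:]>40).sum())
E
```

```text
time: 16.92
tool_pos: [0.3926, 0.1809, 0.3269]
ee_rot: [-0.023, 3.127, -0.274]
wrist_force: [0.2, -0.4, 0.9]
opening: 0.0003
261.8 246.46666666666667 15
47236
```

View pics/v8.png

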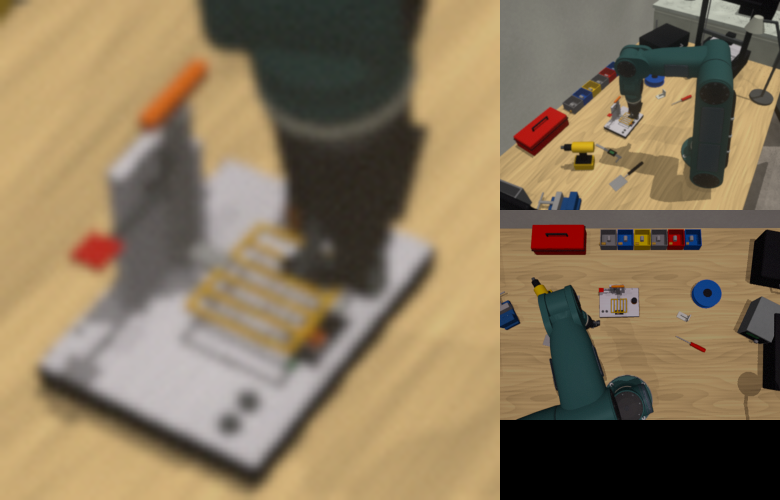

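In the final view the handle is at (174,93) and the pad has sprung back to (98,250) in the crop. The ridge is at full-image pixel (261.8,246.5), its "on" place. The jar, drill, spool and the rest look unmoved, and the arm is clear.

```bash
python3 -c "
from cell import finish_job
print(finish_job())"
```

```text
the job is handed in; nothing more can be done
None
```

The heater power unit is switched on, with the guard back down and the job handed in at about 17 s of the 58 s allowed. I lifted the guard by its T-handle about 103 mm and let it settle on the top notch. I then gripped the switch ridge from the front, slid it to the green mark, and pressed the red pad until the guard had come down.

**Last checks:**
- **Guard:** the handle in the side view is back at its starting position, within about 1 pixel.
- **Pawl:** the red pad sprang back up after I let go.
- **Switch:** the ridge moved 13.5 mm by camera (14 mm is full travel) and stayed there after the guard came down.
- **Other things on the bench:** the jar, drill and spool look undisturbed by eye. I did not measure them, and the arm hid part of the top view.
- **Forces:** the largest wrist reading at the end of any move was about 14 N, and it was near zero after the retreat.

**Disagreement:** the first triangulated heights of the plate corners came out 6 to 9 mm lower than the given 30 mm. The handle and pad heights agreed within 2 mm, so I relied on those.

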